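Hold the drawer handle against its front for screwing

ROBOT

A 6-joint arm with a two-finger parallel gripper is mounted at the origin on the work surface. World frame = base frame: x ahead of the robot, y to its left, z up, the work surface at z = 0. Lengths are in m, angles in degrees, forces in N, time in s.
With the tool pointing down it reaches from about 0.4 to 0.825 m from the base axis. Payload 7 kg.
Tool frame: the origin (TCP) lies midway between the tips of the shut fingers; the grasp point (between the pads) lies r.grip_depth behind it (r.grip_depth is the distance from the TCP to the grasp point, in m); z points along the fingers, y is the line along which they close (so a half turn about z gives the same grasp; the last joint's range is limited). The gripper opens to 88 mm and grips with 3 to 60 N. Pads are 19 mm wide; open, the fingers measure 130 mm over their backs; the gripper's body (78 mm by 193 mm) begins 47 mm behind the grasp point.
Start: joints at [-58.436, 20.546, 0.682, 0, -70.136, -16.507], TCP at [0.175, -0.652, 0.227] pointing down, gripper open.
Joint ranges: [-176.03, 176.03], [-82.01, 121.73], [-58.28, 71.71], [-173.87, 95.51], [-174.79, -0.11], [-173.66, 173.66]. Speed limits (degrees/s): [136.94, 136.94, 172.46, 180, 180, 180].

INTERFACE

Orientations are given as [roll, pitch, yaw] about the fixed x, y, z axes, in that order (R = Rz(yaw) Ry(pitch) Rx(roll)).
In Python, from plant import r gives the robot as it stands.
- The arm moves only by the shell command python3 drive.py 'ROWS' [OPENING] [FORCE]. ROWS is a JSON list of rows, 1 to 12 of them, each of 6 numbers: dx, dy, dz in m, then a rotation vector rx, ry, rz in degrees; each row is the pose to reach, as a shift and turn from the pose commanded when the command began, along the tool's axes at that moment; what a row does not reach only later rows make up. A row lasts 1/12 s, in which the tool goes at most 0.0417 m and 7.16 degrees, less where a joint would pass 70% of its speed; a pose out of reach is approached as far as the arm can. OPENING is the finger opening in m, set as the command begins (- or left out keeps the last). The fingers move at their own pace and stop on an object; FORCE is the grip in N (left out, the last holds). Time passes only in rows, so rows that do not move let the fingers close. It prints the time, the measured TCP pose, the force, the opening and the grip force at its end.
- r.get_state(): the state, without advancing time (a new reading comes with each control period).
- r.capture(name): name is "scene" or "top"; returns a dict with "frame" (420x560x3 uint8, red, green, blue), "z_map" (420x560 float32, m along the optical axis (not along the pixel's ray), 0 where there is no reading), "fx", "fy", "cx", "cy" (pixels), "cam_to_world" (4x4, takes a point from camera to world coordinates). Camera axes: x right, y down, z forward; pixel columns grow to the right and rows downward; lengths in m; the calibration is good to about 2 mm. A picture is of the moment at which its call begins.
- r.close_job(): hands the job in; it is judged then, once.
The state is a dict: "time_s": time; "joints": joint angles; "qd": joint speeds; "joint_torque": joint torques, N m; "tcp_pos": TCP position; "eef_rot": TCP orientation; "contact_force": force on the tool from outside, world axes, zero at the start; "moment": the same for the moment, N m; "gripper_width": finger opening in m; "gripper_force": force on a finger pad.
Only numpy, scipy, OpenCV 4.12 (cv2) and the standard library are available. Lean on these libraries where they do the work, as an engineer would, in place of code of your own. Each camera call takes 0.05 s, during which the arm holds its last target. There are 200 camera calls.

TASK

Someone is about to screw a handle onto the small kitchen drawer from inside, and you are their third hand: pick up the bar handle whose two feet fit the two holes in the drawer front (the long one, not the short one), and press both its feet flat against the front, level and covering the holes. Push with a steady force of about 10 N, against the drawer's springs, and finish while still holding and pressing it like that for several seconds: do not let go, and touch the drawer only with the handle. Never shove the drawer to the end of its travel, and leave everything else on the worktop where it is.

Things in the scene. Friction and masses are not known exactly. Their poses are not given: they have to be found in the camera images.
- long_handle: Steel bar handle, lying flat, feet pointing away from the robot. Bar 12 mm (x) by 190 mm (y) by 18 mm tall (z). Two legs along +x at y = +80 and -80 mm, 12 mm wide, end in flat feet 22 mm wide, 18 mm tall, whose end faces lie 40 mm past the bar's far side (finger room between bar and drawer). About 0.16 kg, varies. Origin on the underside, under the bar's middle; bar centre 9 mm above it.
- long_handle_feet (a point): Point midway between the two end faces of the long handle's feet: 46 mm along the handle's +x from the bar's centre line, at mid-height of the bar (9 mm above the underside). Axes as the handle.
- short_handle: A shorter handle of the same section and same 46 mm reach, bar 126 mm long, feet only 96 mm apart: does not fit the holes. Bystander. The two handles lie one nearer and one farther from the robot, on its right, in either order. Origin under the middle of its bar.
- cradle: Plywood fitting cradle fixed to the worktop, with steel runners and a rear stop with two springs; carries the drawer. Origin on the worktop below the middle of the drawer front's outer face (drawer at rest); +x points away from the robot into the drawer, square to the front; y along the front, z up. Its base begins 60 mm behind that face.
- drawer (a joint): How far the drawer has been pushed along the cradle's +x, in m: 0 at rest, 0.030 at the end of its travel. Springs push back with 0.8 N per mm from 0 (10 N at 12.5 mm); almost no friction.
- drawer_holes (a point): Midway between the two screw holes, on the outer face of the drawer front; moves with the drawer. Wooden front 300 mm wide, 125 tall, 18 thick, top edge 130 mm above the worktop. Dark 6 mm through holes, 160 mm apart, 100 mm above the worktop (30 below the top edge), centred on the width. Axes as the cradle's. The drawer's white sides and back behind it are 80 mm high.
- screw_tin: Bystander: round aluminium tin, 72 mm across, 34 mm tall, nearer the robot than the drawer. Origin under its centre.
- driver: Bystander: screwdriver with black grip lying between robot and drawer, 200 mm long, under 30 mm tall. Origin at the underside of its middle.
- tape: Bystander: grey tape measure, 70 x 36 x 62 mm, beyond the handles. Origin under its centre.
- level: Bystander: aluminium spirit level, 260 x 22 x 48 mm, standing on edge to the right of the handles. Origin under its centre.
- mug: Bystander: white mug, 82 mm across, 92 mm tall, left of the drawer. Origin under its centre.
- bowl: Bystander: blue bowl, 140 mm across, 55 mm tall, left of the drawer. Origin under its centre.

How it is judged (in metres and radians):
On the way, in this order (a step that is already met when the one before it is completed fails the run):
1. the long handle is picked up off the worktop (height (world z) of long_handle above 0.04 m and contact force between the fingers and long_handle above 3 N), for 0.2 s.
2. the handle is held against the drawer front over the holes with 6 to 15 N for 2 s without a break (contact force between long_handle and cradle between 6 and 15 N and y of long_handle_feet in the frame of drawer_holes between -0.007 and 0.007 m and z of long_handle_feet in the frame of drawer_holes between -0.006 and 0.006 m and x of long_handle_feet in the frame of drawer_holes between -0.004 and 0.004 m and angle between the y axis of long_handle and the y axis of drawer_holes, either way round below 0.07 rad and angle between long_handle's own z axis and vertical below 0.12 rad and contact force between the fingers and long_handle above 3 N and contact force between each of the arm, the fingers and cradle below 0.5 N and linear speed of long_handle below 0.02 m/s), for 2 s.
At the end, for the whole second after the job is handed in: The long handle, still gripped, presses the drawer front with 6 to 15 N, its feet within 7 mm sideways and 6 mm in height of the holes and 4 mm of the face, parallel within 0.07 rad, level within 0.12 rad; robot not touching drawer or cradle; all still (all of step 2); the arm keeps its last pose, push and grip.
It fails at once if the drawer is shoved to the end of its travel (over 27 mm) (value of joint drawer above 0.027 m).
It fails at once if the short handle is moved more than 30 mm (distance of short_handle from where it was at the start of the episode above 0.03 m).
It fails at once if one of the other things on the worktop is moved more than 30 mm (distance of any of screw_tin, driver, tape, level, mug, bowl from where it was at the start of the episode above 0.03 m).
It also fails if it takes over 45 s, if anything falls off the work surface, if the arm or the gripper's body presses on something with over 40 N, if the wrist force passes 120 N, or if a joint passes its speed limit or range.

## Working session

There is one attempt and no reset: what is moved stays moved. The work goes in short steps, Python scripts to look and compute and a shell command to move; the robot and the scene stay as the last step left them, time stands still between calls to the robot, and variables do not carry over. Pictures are saved under pics/ and viewed, at most 10 in all, crops included, and the job is handed in when it is done.

```bash
ls; mkdir -p pics
python3 - <<'E'
from plant import r
import cv2,numpy as np
print(r.get_state(), r.grip_depth)
for n in("scene","top"):
    c=r.capture(n); cv2.imwrite(f"pics/{n}0.png",c["frame"][:,:,::-1]); np.savez(f"{n}0.npz",**c)
    print(n,c["fx"],c["cx"],c["cy"],c["cam_to_world"].round(3).tolist())
E
```

```text
drive.py
pics
plant.py
{'time_s': 0.0, 'joints': array([-5.84366747e+01,  2.05934815e+01,  6.33070529e-01, -2.08417981e-02,
       -7.01342881e+01, -1.65060219e+01]), 'qd': array([ 0.01261793, -0.06079489,  0.05481912, -0.01631405, -0.00463056,
        0.15682652]), 'joint_torque': array([ 1.60618525e-03, -5.82715952e+01,  2.93046838e+01,  6.99696645e+00,
        6.85940424e-03, -1.86377606e-04]), 'tcp_pos': array([ 0.17519697, -0.65136207,  0.22559197]), 'eef_rot': array([ 1.79903637e+02, -8.12336649e-03, -1.64949788e+02]), 'contact_force': array([-0.69135344, -0.06794245, -0.29096446]), 'moment': array([-0.04267578, -0.0744582 , -0.0456814 ]), 'gripper_force': 0.0, 'gripper_width': 0.0877857571601256} 0.0188
scene 414.86266147523725 288.9058667765685 208.55163132988017 [[0.673, 0.607, -0.423, 1.081], [0.74, -0.538, 0.404, -0.541], [0.018, -0.585, -0.811, 1.167], [0.0, 0.0, 0.0, 1.0]]
top 462.4449154779254 282.7419805300605 214.6392101585061 [[0.012, -0.995, 0.101, 0.412], [-1.0, -0.012, -0.004, 0.006], [0.005, -0.101, -0.995, 1.319], [0.0, 0.0, 0.0, 1.0]]
```

View pics/scene0.png

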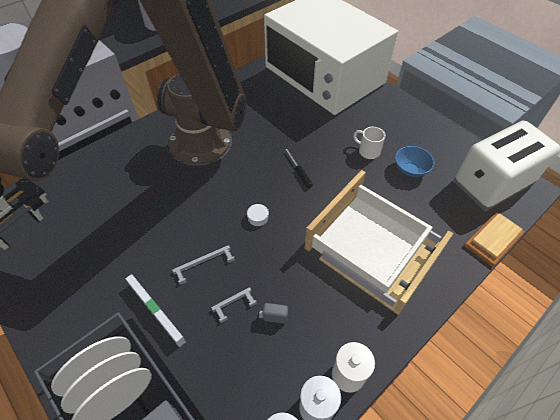

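View pics/top0.png

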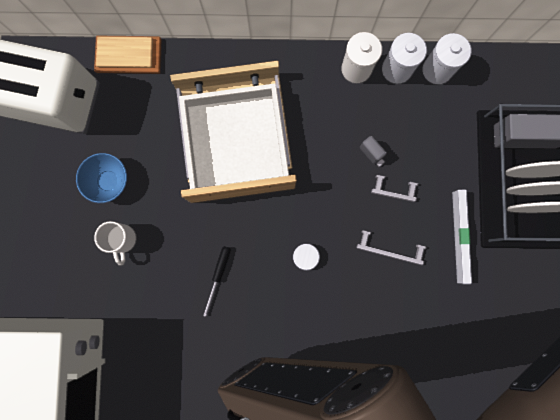

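Long handle is the nearer one, spanning about (360,248) to (424,260) in the top view; its feet point up-image (+x). The drawer front's top edge runs (183,195) to (295,184), and the tin at (306,257) and driver at (217,280) are nearer the robot.

```bash
cat > h.py <<'E'
import numpy as np,cv2
def cloud(c):
    z=c["z_map"];v,u=np.mgrid[:z.shape[0],:z.shape[1]]
    P=np.stack([(u-c["cx"])/c["fx"]*z,(v-c["cy"])/c["fy"]*z,z],-1)
    T=c["cam_to_world"];W=P@T[:3,:3].T+T[:3,3];W[z==0]=np.nan;return W
def ray(c,u,v,h):
    T=c["cam_to_world"];d=T[:3,:3]@np.array([(u-c["cx"])/c["fx"],(v-c["cy"])/c["fy"],1]);o=T[:3,3]
    return o+d*(h-o[2])/d[2]
def rect(P):
    (c,s,a)=cv2.minAreaRect((P[:,:2]*1000).astype(np.float32))
    b=cv2.boxPoints((c,s,a));e=sorted([(np.linalg.norm(b[i]-b[(i+1)%4]),i) for i in range(4)])[-1][1]
    d=b[(e+1)%4]-b[e];d*=np.sign(d[1]);return np.array(c)/1000,sorted(s),np.degrees(np.arctan2(-d[0],d[1])),b/1000
E
python3 - <<'E'
from h import *
c=dict(np.load("top0.npz"));f=c["frame"].astype(int);W=cloud(c)
# long handle
m=(f.min(2)>95)
k=np.zeros(m.shape,bool);k[225:270,350:430]=1
v,u=np.nonzero(m&k);print("handle depth z",np.nanpercentile(W[v,u,2],[5,50,95]))
P=np.array([ray(c,a,b,.018) for a,b in zip(u,v)])
print("all",rect(P)[:3],len(u))
# bar: points within the near strip
C,s,a,b=rect(P);t=np.radians(a)
R=np.array([[np.cos(t),-np.sin(t)],[np.sin(t),np.cos(t)]]) # cols: handle x,y
L=(P[:,:2]-C)@R;print("local ext",L.min(0),L.max(0))
h,e=np.histogram(L[:,0],bins=14);print(h,e.round(3))
bar=np.abs(L[:,1])<.06;B=P[bar];l=np.polyfit(B[:,1],B[:,0],1);print("bar line: yaw",np.degrees(np.arctan(-l[0])),"x at C",np.polyval(l,C[1]))
# drawer front
hsv=cv2.cvtColor(c["frame"],cv2.COLOR_RGB2HSV)
w=(hsv[...,1]>60)&(hsv[...,0]>8)&(hsv[...,0]<30)&(f[...,0]>120)
k[:]=0;k[165:210,165:310]=1
v,u=np.nonzero(w&k);print("front z",np.nanpercentile(W[v,u,2],[5,50,95]),len(u))
s=np.abs(W[v,u,2]-.13)<.012
P=np.array([ray(c,a,b,.13) for a,b in zip(u[s],v[s])]);print("front top",rect(P),s.sum())
E
```

```text
handle depth z [0.00788156 0.01845381 0.02282316]
all (array([ 0.45568408, -0.30590228]), [53.09384536743164, 191.06179809570312], np.float32(-14.083154)) 492
local ext [-0.02654701 -0.09553084] [0.02654686 0.09553098]
[86 91 95 45 16 14 18 14 17 16 16 15 23 26] [-0.027 -0.023 -0.019 -0.015 -0.011 -0.008 -0.004 -0.     0.004  0.008
  0.011  0.015  0.019  0.023  0.027]
bar line: yaw -13.607209896970998 x at C 0.43510800141084927
front z [0.1235598  0.1302538  0.13432558] 837
front top (array([0.60699915, 0.11850558]), [19.301876068115234, 299.4756164550781], np.float32(8.580379), array([[ 0.57511586,  0.26512757],
       [ 0.61979663, -0.03099618],
       [ 0.63888246, -0.02811639],
       [ 0.5942017 ,  0.26800737]], dtype=float32)) 812
```

Run:
```python
import cv2
a=cv2.imread("pics/top0.png")
x=cv2.resize(a[165:215,165:310],None,fx=5,fy=5,interpolation=2);y=cv2.resize(a[220:275,345:435],(725,443),interpolation=2)[:340]
import numpy as np;cv2.imwrite("pics/crop.png",np.vstack([x,y]))
```

```text
(no output)
```

View pics/crop.png

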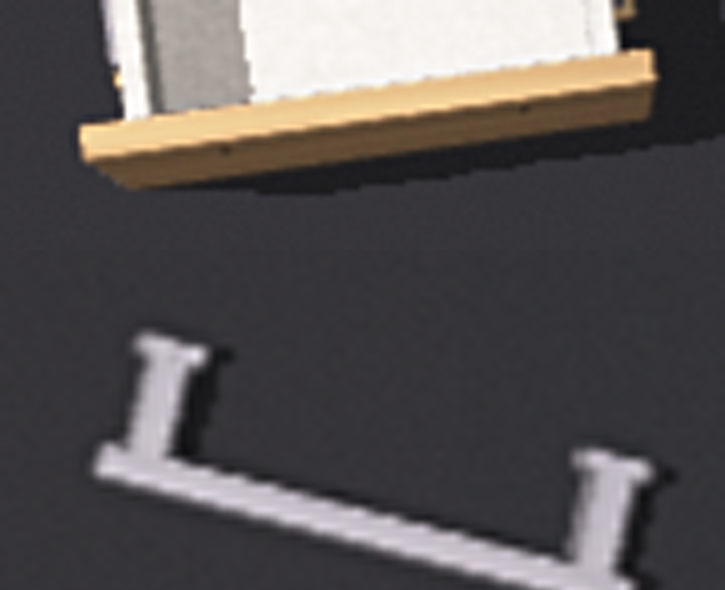

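The holes show at about (210,195) and (270,186) in the top view.

```bash
cat >> h.py <<'E'
from scipy.spatial.transform import Rotation as Ro
def delta(s,p,yaw):
    R=Ro.from_euler("xyz",s["eef_rot"],degrees=True);T=Ro.from_euler("xyz",[180,0,yaw],degrees=True)
    return (R.inv().apply(np.array(p)-s["tcp_pos"])).round(4),(R.inv()*T).as_rotvec(degrees=True).round(2)
E
python3 - <<'E'
from h import *
from plant import r
c=dict(np.load("top0.npz"))
g=c["frame"].min(2).astype(float);g=c["frame"][...,0].astype(float);H=[]
for u0,v0 in((210,195),(270,186)):
    p=g[v0-3:v0+4,u0-3:u0+4];w=np.clip(np.median(p)-15-p,0,None);print(p.astype(int).tolist())
    v,u=np.mgrid[v0-3:v0+4,u0-3:u0+4];a=(u*w).sum()/w.sum();b=(v*w).sum()/w.sum();H.append(ray(c,a,b,.1));print(a,b,H[-1])
H=[ray(c,210,195,.1),ray(c,269.8,186.3,.1)]
d=H[0]-H[1];print(np.linalg.norm(d),np.degrees(np.arctan2(-d[0],d[1])),(H[0]+H[1])/2)
print(delta(r.get_state(),[.4363,-.3011,.1],-104+.2))
E
```

```text
[[249, 247, 244, 240, 228, 195, 168], [146, 139, 131, 133, 128, 110, 96], [90, 86, 72, 69, 85, 90, 91], [91, 91, 75, 69, 87, 93, 94], [98, 98, 93, 94, 99, 99, 99], [99, 100, 100, 100, 99, 99, 99], [99, 98, 97, 97, 96, 97, 96]]
209.59574468085106 194.46808510638297 [0.5871236  0.19658366 0.1       ]
[[241, 243, 243, 245, 248, 249, 248], [245, 245, 232, 200, 175, 159, 141], [131, 134, 126, 107, 98, 91, 85], [84, 85, 62, 63, 81, 87, 86], [88, 87, 72, 82, 94, 96, 96], [98, 99, 97, 98, 98, 96, 97], [96, 95, 94, 95, 95, 92, 96]]
269.42 186.2 [0.61136298 0.03785313 0.1       ]
0.16065392310724677 9.095650824561716 [0.59840778 0.11615326 0.1       ]
(array([-0.3431,  0.2703,  0.1261]), array([ 8.000e-02,  4.000e-02, -6.115e+01]))
```

```bash
python3 drive.py '[[-0.03,0.025,0.01,0,0,-6],[-0.06,0.05,0.02,0,0,-12],[-0.09,0.075,0.03,0,0,-18],[-0.12,0.1,0.04,0,0,-24],[-0.15,0.125,0.05,0,0,-30],[-0.18,0.15,0.06,0,0,-36],[-0.21,0.175,0.07,0,0,-42],[-0.24,0.2,0.08,0,0,-48],[-0.27,0.22,0.09,0,0,-54],[-0.3,0.24,0.1,0,0,-60],[-0.33,0.26,0.11,0,0,-61],[-0.343,0.27,0.126,0,0,-61]]' 0.05 40
python3 drive.py '[[0,0,0,0,0,0],[0,0,0,0,0,0],[0,0,0,0,0,0]]'
python3 - <<'E'
from h import *
from plant import r
c=r.capture("top");cv2.imwrite("pics/top1.png",c["frame"][200:300,320:460,::-1].repeat(5,0).repeat(5,1))
print(delta(r.get_state(),[.4363,-.3011,.003],-103.8))
E
```

```text
time_s: 1.1
tcp_pos: [0.4394, -0.2998, 0.1011]
eef_rot: [-179.8, -0.0, -103.7]
contact_force: [-0.1, -0.5, 0.2]
gripper_width: 0.0501
gripper_force: 0.0
time_s: 1.35
tcp_pos: [0.4362, -0.3021, 0.1006]
eef_rot: [180.0, -0.0, -103.9]
contact_force: [-0.0, -0.1, -0.0]
gripper_width: 0.0497
gripper_force: 0.0
(array([-0.0014,  0.0003,  0.0979]), array([-0.01, -0.01, -0.16]))
```

View pics/top1.png

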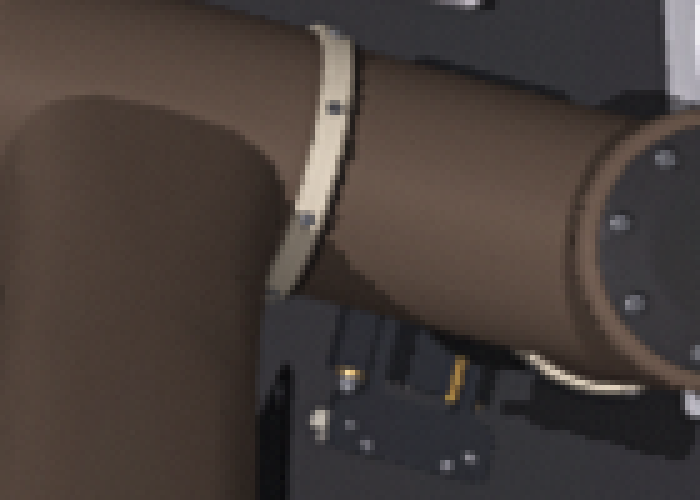

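The arm hides the handle in this view, but the pose matches the target. Descend, then close.

```bash
python3 drive.py '[[-0.001,0,0.03,0,0,0],[-0.001,0,0.055,0,0,0],[-0.001,0,0.075,0,0,0],[-0.001,0,0.087,0,0,0],[-0.001,0,0.094,0,0,0],[-0.001,0,0.097,0,0,0],[-0.001,0,0.097,0,0,0],[-0.001,0,0.097,0,0,0]]'
python3 drive.py '[[0,0,0,0,0,0],[0,0,0,0,0,0],[0,0,0,0,0,0],[0,0,0,0,0,0],[0,0,0,0,0,0],[0,0,0,0,0,0],[0,0,0,0,0,0],[0,0,0,0,0,0]]' 0 40
```

```text
time_s: 2.07
tcp_pos: [0.4371, -0.3016, 0.0044]
eef_rot: [-179.9, -0.0, -104.0]
contact_force: [-0.2, 0.1, 0.5]
gripper_width: 0.0501
gripper_force: 0.0
time_s: 2.73
tcp_pos: [0.4368, -0.301, 0.0036]
eef_rot: [-180.0, -0.0, -103.9]
contact_force: [-0.6, 1.0, 2.7]
gripper_width: 0.0118
gripper_force: 40.0
```

```bash
python3 drive.py '[[0,0,-0.01,0,0,0],[0,0,-0.03,0,0,0],[0,0,-0.05,0,0,0],[0,0,-0.07,0,0,0],[0,0,-0.085,0,0,0],[0,0,-0.091,0,0,0],[0,0,-0.091,0,0,0],[0,0,-0.091,0,0,0],[0,0,-0.091,0,0,0]]'
python3 - <<'E'
from h import *
from plant import r
t=np.radians(8.6);x=np.array([np.cos(t),np.sin(t)]);F=np.array([.598,.1172])
s=r.get_state();print(s["tcp_pos"],s["eef_rot"],delta(s,[*(F-.086*x),.0946],-81.3))
E
```

```text
time_s: 3.48
tcp_pos: [0.4358, -0.3007, 0.0935]
eef_rot: [179.9, 0.0, -104.0]
contact_force: [-0.8, -0.4, -2.2]
gripper_width: 0.012
gripper_force: 40.0
[ 0.43583676 -0.30067667  0.09354408] [ 1.79897405e+02  1.90638309e-02 -1.03960869e+02] (array([-0.4117,  0.0229, -0.0009]), array([  0.1 ,   0.04, -22.66]))
```

```bash
python3 drive.py '[[-0.01,0,0,0,0,-1],[-0.03,0.002,0,0,0,-2],[-0.06,0.004,0,0,0,-4],[-0.09,0.006,0,0,0,-6],[-0.12,0.008,0,0,0,-8],[-0.15,0.01,0,0,0,-10],[-0.18,0.012,0,0,0,-12],[-0.21,0.014,0,0,0,-14],[-0.24,0.016,0,0,0,-16],[-0.27,0.018,0,0,0,-18],[-0.3,0.02,0,0,0,-20],[-0.33,0.022,0,0,0,-22]]'
python3 drive.py '[[-0.025,0,0,0,0,0],[-0.045,-0.008,0,0,0,0],[-0.062,-0.012,0,0,0,0],[-0.072,-0.015,0,0,0,0],[-0.072,-0.015,0,0,0,0],[-0.072,-0.015,0,0,0,0],[-0.072,-0.015,0,0,0,0],[-0.072,-0.015,0,0,0,0]]'
python3 - <<'E'
from h import *
from plant import r
t=np.radians(8.6);x=np.array([np.cos(t),np.sin(t)]);F=np.array([.598,.1172])
s=r.get_state();print(s["tcp_pos"],s["eef_rot"],delta(s,[*(F-.086*x),.0946],-81.3))
for n in("scene","top"):
    c=r.capture(n);np.savez(f"{n}2.npz",**c);cv2.imwrite(f"pics/{n}2.png",c["frame"][:,:,::-1])
E
```

```text
time_s: 4.48
tcp_pos: [0.4941, 0.0264, 0.0937]
eef_rot: [179.9, -0.0, -81.8]
contact_force: [0.4, -0.1, -1.3]
gripper_width: 0.0116
gripper_force: 40.0
time_s: 5.15
tcp_pos: [0.4992, 0.0971, 0.0943]
eef_rot: [180.0, -0.0, -82.0]
contact_force: [0.4, 0.3, -1.4]
gripper_width: 0.0112
gripper_force: 40.0
[0.49917081 0.09709916 0.09430183] [ 1.79958311e+02 -1.39916656e-02 -8.19888507e+01] (array([-0.0052, -0.0147, -0.0003]), array([ 0.04, -0.01, -0.69]))
```

Run:
```python
import cv2,numpy as np
a=cv2.imread("pics/top2.png")[150:250,160:320];b=cv2.imread("pics/scene2.png")[150:270,250:410]
f=lambda a,h:cv2.resize(a,(640,h),interpolation=2)
cv2.imwrite("pics/c2.png",cv2.resize(np.hstack([f(a,400),f(b,480)[:400]]),(800,300) ,interpolation=3) if 0 else cv2.resize(np.vstack([a,b]),None,fx=2.7,fy=2.7,interpolation=2))
```

```text
(no output)
```

View pics/c2.png

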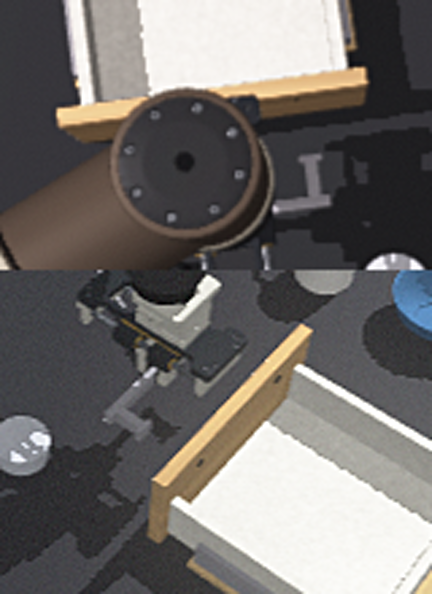

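The handle's right end shows in both views (foot near (275,208) in the top view). I'll measure it in the gripper's frame and recheck the hole line.

Run:
```python
from h import *
p=np.array([.4992,.0971,.0943]);t=np.radians(8.0);R=np.array([[np.cos(t),-np.sin(t),0],[np.sin(t),np.cos(t),0],[0,0,1]])
for n in("top","scene"):
    c=dict(np.load(n+"2.npz"));W=cloud(c);L=(W-p)@R
    k=(L[...,0]>-.02)&(L[...,0]<.058)&(L[...,1]<-.05)&(L[...,1]>-.11)&(L[...,2]>-.03)&(L[...,2]<.04)
    q=L[k];v,u=np.nonzero(k);print(n,k.sum(),u.min(),u.max(),v.min(),v.max(),"z pct",np.percentile(q[:,2],[5,25,50,75,95]).round(4))
    ztop=.0143+p[2]
    if n=="top":k&=c["frame"].min(2)>50;v,u=np.nonzero(k)
    Q=np.array([ray(c,a,b,ztop) for a,b in zip(u,v)]);Q=(Q-p)@R
    print(" x",Q[:,0].min(),Q[:,0].max()," y",Q[:,1].min(),Q[:,1].max())
    for lo,hi in((-.11,-.093),(-.068,-.055)):
        s=(Q[:,1]>lo)&(Q[:,1]<hi);print("  band",lo,s.sum(),Q[s,0].min() if s.any() else 0,Q[s,0].max() if s.any() else 0)
    s=(Q[:,0]>.041);print("  foot y",Q[s,1].min(),Q[s,1].max())
    s=(Q[:,0]>.012)&(Q[:,0]<.035);print("  leg y",Q[s,1].min(),Q[s,1].max(),Q[s,1].mean())
```

```text
top 164 265 282 207 228 z pct [0.0086 0.0129 0.0147 0.0162 0.0182]
 x -0.007823866941888481 0.04519765678538116  y -0.09454897780140102 -0.05028371871483231
  band -0.11 2 -0.004999140671125845 -0.002387446337044478
  band -0.068 25 -0.006882811307813075 0.005232135226895774
  foot y -0.08981795589210036 -0.07119046765307299
  leg y -0.08553024064380835 -0.07375969235256492 -0.07960464405643428
scene 149 288 305 194 212 z pct [-0.0005  0.0056  0.0115  0.0137  0.0166]
 x -0.0055528945325911865 0.05049918790341318  y -0.1058217350262236 -0.05002867680445002
  band -0.11 38 -0.005431808444555212 0.05049918790341318
  band -0.068 16 -0.003717924804395973 0.011153647855110072
  foot y -0.10136257670615015 -0.07296655392901426
  leg y -0.09847621675919217 -0.07610036538665531 -0.08743925460443362
```

```bash
python3 drive.py '[[-0.002,-0.01,0,0,0,-0.3],[-0.004,-0.02,0,0,0,-0.6],[-0.005,-0.03,0,0,0,-0.6],[-0.005,-0.037,0,0,0,-0.6],[-0.005,-0.042,0,0,0,-0.6],[-0.005,-0.045,0,0,0,-0.6],[-0.005,-0.045,0,0,0,-0.6],[-0.005,-0.045,0,0,0,-0.6],[-0.005,-0.045,0,0,0,-0.6]]'
python3 - <<'E'
from h import *
from plant import r
t=np.radians(8.6);x=np.array([np.cos(t),np.sin(t)]);F=np.array([.598,.1172])
s=r.get_state();print(s["contact_force"],s["eef_rot"],delta(s,[*(F-.046*x),.0946],-81.4))
c=r.capture("scene");cv2.imwrite("pics/s3.png",cv2.resize(c["frame"][150:270,250:410,::-1],None,fx=4,fy=4,interpolation=2))
E
```

```text
time_s: 6.0
tcp_pos: [0.543, 0.109, 0.0944]
eef_rot: [180.0, -0.0, -81.4]
contact_force: [-0.9, 0.2, -2.0]
gripper_width: 0.011
gripper_force: 40.0
[-0.92989078  0.16585394 -2.02184946] [ 1.79972799e+02 -3.97550900e-03 -8.13525856e+01] (array([ 0.0001, -0.0096, -0.0002]), array([ 0.03, -0.  ,  0.05]))
```

View pics/s3.png

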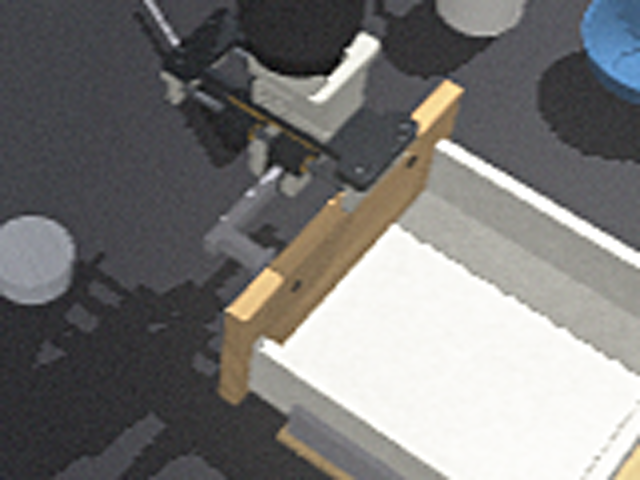

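The handle sits just short of the front and level. I see a light tab under the gripper body at crop (350,200); I'll check its height against the front's top edge.

Run:
```python
from h import *
from plant import r
c=r.capture("scene");W=cloud(c);s=r.get_state();p=s["tcp_pos"]
t=np.radians(8.6);R=np.array([[np.cos(t),-np.sin(t),0],[np.sin(t),np.cos(t),0],[0,0,1]]);L=(W-p)@R
for cx,cy in((350,200),(345,205),(335,182),(360,160),(290,185),(260,155)):
    u,v=250+cx//4,150+cy//4;print(cx,cy,W[v,u].round(3),L[v,u].round(3))
q=L[(L[...,0]>.055)&(L[...,0]<.13)&(np.abs(L[...,1])<.05)&(L[...,2]>.039)];print(q[:,2].min(),q[:,0].max(),len(q))
```

```text
350 200 [0.638 0.079 0.18 ] [ 0.089 -0.044  0.086]
345 205 [0.632 0.082 0.167] [ 0.084 -0.04   0.073]
335 182 [0.615 0.086 0.177] [ 0.068 -0.034  0.083]
360 160 [0.626 0.102 0.198] [ 0.08  -0.02   0.104]
290 185 [0.564 0.097 0.113] [ 0.019 -0.015  0.018]
260 155 [0.533 0.095 0.127] [-0.012 -0.013  0.033]
0.039254339668992666 0.09708514764572733 335
```

Tab is at 0.167 m or higher, clear of the 0.130 m edge. Press on gently.

```bash
python3 drive.py '[[0,-0.002,0,0,0,0],[0,-0.004,0,0,0,0],[0,-0.006,0,0,0,0],[0,-0.007,0,0,0,0],[0,-0.008,0,0,0,0],[0,-0.009,0,0,0,0],[0,-0.01,0,0,0,0],[0,-0.011,0,0,0,0],[0,-0.012,0,0,0,0],[0,-0.013,0,0,0,0],[0,-0.013,0,0,0,0],[0,-0.013,0,0,0,0]]'
python3 drive.py '[[0,-0.001,0,0,0,0],[0,-0.002,0,0,0,0],[0,-0.003,0,0,0,0],[0,-0.004,0,0,0,0],[0,-0.004,0,0,0,0],[0,-0.004,0,0,0,0]]'
```

```text
time_s: 7.1
tcp_pos: [0.5561, 0.1111, 0.0945]
eef_rot: [180.0, -0.0, -81.3]
contact_force: [-1.8, 0.2, -1.5]
gripper_width: 0.0117
gripper_force: 40.0
time_s: 7.6
tcp_pos: [0.5599, 0.1117, 0.0944]
eef_rot: [180.0, -0.0, -81.4]
contact_force: [-5.2, 0.6, -1.2]
gripper_width: 0.0115
gripper_force: 40.0
```

```bash
python3 drive.py '[[0,-0.001,0,0,0,0],[0,-0.002,0,0,0,0],[0,-0.003,0,0,0,0],[0,-0.004,0,0,0,0],[0,-0.005,0,0,0,0],[0,-0.006,0,0,0,0],[0,-0.0065,0,0,0,0],[0,-0.0065,0,0,0,0],[0,-0.0065,0,0,0,0],[0,-0.0065,0,0,0,0]]'
python3 - <<'E'
from h import *
from plant import r
t=np.radians(8.6);R=np.array([[np.cos(t),-np.sin(t),0],[np.sin(t),np.cos(t),0],[0,0,1]])
f=[]
for i in range(4):
    c=r.capture("top" if i%2 else "scene");s=r.get_state();f.append(R.T@s["contact_force"])
print(np.round(f,2));p=s["tcp_pos"];print(p,(p-[.598,.1172,.0946])@R)
c=r.capture("top");np.savez("top4.npz",**c);W=cloud(c)
hsv=cv2.cvtColor(c["frame"],cv2.COLOR_RGB2HSV);m=(hsv[...,1]>60)&(hsv[...,0]>8)&(hsv[...,0]<30)&(c["frame"][...,0]>120)&(np.abs(W[...,2]-.13)<.012)
m[:160]=0;m[210:]=0;m[:,:165]=0;m[:,310:]=0
v,u=np.nonzero(m);P=np.array([ray(c,a,b,.13) for a,b in zip(u,v)]);print(rect(P),len(u))
a=c["frame"][150:250,160:320,::-1];c=r.capture("scene");b=c["frame"][150:270,250:410,::-1]
cv2.imwrite("pics/c4.png",cv2.resize(np.vstack([a,b]),None,fx=2.7,fy=2.7,interpolation=2))
E
```

```text
time_s: 8.43
tcp_pos: [0.5652, 0.1124, 0.0943]
eef_rot: [179.9, -0.0, -81.4]
contact_force: [-8.3, 1.1, 2.8]
gripper_width: 0.0113
gripper_force: 40.0
[[-8.8   2.83  1.2 ]
 [-8.82  2.78  2.24]
 [-8.27  2.12  2.74]
 [-9.02  3.35  3.1 ]]
[0.56513742 0.11243291 0.09424452] [-0.03320593  0.00020062 -0.00035548]
(array([0.6319483, 0.025791 ]), [19.434310913085938, 108.0537109375], np.float32(8.959827), array([[ 0.6139355 ,  0.07764524],
       [ 0.63076395, -0.02908998],
       [ 0.6499611 , -0.02606325],
       [ 0.63313264,  0.08067197]], dtype=float32)) 279
```

View pics/c4.png

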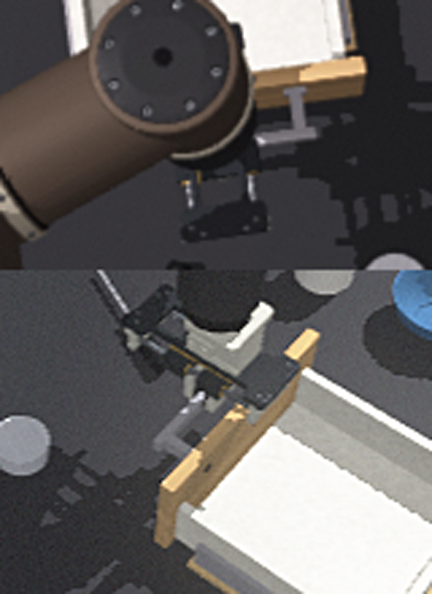

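Both views show the foot flush on the front, covering the hole. The drawer is in by about 11 to 12 mm and the force is about 9 N. I'll add 1 mm and hold.

```bash
H='[0,-0.001,0,0,0,0]'; python3 drive.py '[[0,-0.0005,0,0,0,0],[0,-0.001,0,0,0,0],[0,-0.001,0,0,0,0],[0,-0.001,0,0,0,0],[0,-0.001,0,0,0,0],[0,-0.001,0,0,0,0],[0,-0.001,0,0,0,0],[0,-0.001,0,0,0,0],[0,-0.001,0,0,0,0],[0,-0.001,0,0,0,0],[0,-0.001,0,0,0,0],[0,-0.001,0,0,0,0]]'
for i in 1 2 3; do python3 drive.py '[[0,0,0,0,0,0],[0,0,0,0,0,0],[0,0,0,0,0,0],[0,0,0,0,0,0],[0,0,0,0,0,0],[0,0,0,0,0,0],[0,0,0,0,0,0],[0,0,0,0,0,0],[0,0,0,0,0,0],[0,0,0,0,0,0],[0,0,0,0,0,0],[0,0,0,0,0,0]]'; done
python3 - <<'E'
from h import *
c=dict(np.load("top4.npz"));W=cloud(c);p=np.array([.56514,.11243,.09424]);t=np.radians(8.6)
R=np.array([[np.cos(t),-np.sin(t),0],[np.sin(t),np.cos(t),0],[0,0,1]]);L=(W-p)@R
f=c["frame"].astype(int)
k=(L[...,0]>-.02)&(L[...,0]<.05)&(L[...,1]<-.05)&(L[...,1]>-.11)&(L[...,2]>-.03)&(L[...,2]<.025)&(f.min(2)>50)&(f[...,0]-f[...,2]<25)
v,u=np.nonzero(k);Q=(np.array([ray(c,a,b,p[2]+.0143) for a,b in zip(u,v)])-p)@R
print(k.sum(),np.percentile(L[k][:,2],[25,50,75]),Q.min(0),Q.max(0));s=(Q[:,0]>.012)&(Q[:,0]<.035);print("leg",Q[s,1].mean())
E
```

```text
time_s: 9.73
tcp_pos: [0.5659, 0.1125, 0.0942]
eef_rot: [179.8, -0.0, -81.4]
contact_force: [-9.5, 1.6, 2.2]
gripper_width: 0.0117
gripper_force: 40.0
time_s: 10.73
tcp_pos: [0.5659, 0.1126, 0.0942]
eef_rot: [179.8, -0.0, -81.4]
contact_force: [-10.0, 1.6, 1.8]
gripper_width: 0.0117
gripper_force: 40.0
time_s: 11.73
tcp_pos: [0.5659, 0.1126, 0.0942]
eef_rot: [179.8, -0.0, -81.4]
contact_force: [-8.5, 1.5, 2.6]
gripper_width: 0.0116
gripper_force: 40.0
time_s: 12.73
tcp_pos: [0.5659, 0.1125, 0.0942]
eef_rot: [179.8, -0.0, -81.4]
contact_force: [-9.7, 2.1, 3.3]
gripper_width: 0.0117
gripper_force: 40.0
170 [0.01239946 0.0142177  0.01600922] [-0.0085863  -0.09397528  0.0143    ] [ 0.04553067 -0.05035568  0.0143    ]
leg -0.0793059870920618
```

```bash
python3 -c "
from plant import r
print(r.close_job())"
```

```text
the job is handed in; nothing more can be done
None
```

I handed the job in with the long handle still gripped, level, and its feet pressed over the holes at about 9.5 N, held for 4 s beforehand; the hand-in call did not report a verdict.

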